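# Raise the keeper arm of a spice rack

## Robot

A 6-joint arm with a two-finger parallel gripper is mounted at the origin on a cart in front of the work surface, level with it; the furniture and walls round the work are solid. World frame = base frame: x ahead of the robot, y to its left, z up, the work surface at z = 0. Lengths are in m, angles in rad, forces in N, time in s.
With the tool pointing down it reaches from about 0.275 to 0.825 m from the base axis. Payload 5.2 kg.
Tool frame: the origin (TCP) lies midway between the tips of the shut fingers; the grasp point (between the pads) lies 19 mm behind it; y points along the fingers, z is the direction in which the jaws open and shut, and the axes are right-handed (so a half turn about y gives the same grasp; the last joint's range is limited). The gripper opens to 93 mm and grips with 3 to 60 N. Pads are 15 mm wide; open, the fingers measure 128 mm over their backs; the gripper's body (75 mm by 188 mm) begins 65 mm behind the grasp point.
Start: joints at [-0.203, 0.259, 1.535, -0, 1.348, -0.203], TCP at [0.55, 0, 0.179] pointing down, gripper open.
Joint ranges: [-3.14, 3.14], [-0.91, 2.08], [0.19, 2.58], [-1.22, 4.36], [0.22, 2.71], [-3.12, 3.12]. Speed limits (rad/s): [2.57, 2.57, 3.14, 3.14, 3.14, 3.14].

## Interface

Orientations are given as a unit quaternion [x, y, z, w].
In Python, from station import arm gives the robot as it stands.
- The arm moves only by the shell command python3 -m jog 'ROWS' [FORCE]. ROWS is JSON, one flat list of numbers, 7 for each row, row after row: the turn, a rotation vector about the tool's x, y, z in degrees, then the shift along the tool's x, y, z in mm, then the finger opening in mm, from 0 to 93. A call has 1 to 8 rows; each row shifts and turns the commanded pose from where the row before left it, along the tool's axes as they then stand; what a row does not reach is not made up. A row lasts 1/8 s, in which the tool goes at most 62.5 mm and 10.7 degrees, less where a joint would pass 70% of its speed; a pose out of reach is approached as far as the arm can. A call with a gripper value outside its range is refused whole. The fingers move at their own pace and stop on an object; FORCE is the grip in N (left out, the last holds). Time passes only in rows, so rows that do not move let the fingers close. It gives the time, the measured TCP pose, the force and the opening at its end, in the units of the state.
- arm.state(): the state, without advancing time (a new reading comes with each control period).
- arm.get_image(name): name is "scene" or "side" or "wrist"; returns (picture, depth): 420x560x3 uint8, red, green, blue; 420x560 float32, m along the optical axis (not along the pixel's ray), 0 where there is no reading.
- arm.calibration(name): a dict with "fov_y" (degrees; the focal length in pixels is half the picture's height over the tangent of half this angle, whatever the lens; pixels are square), "cx", "cy" (the principal point, pixels), "T" (4x4, takes a point from camera to world coordinates); the wrist camera has in their place "mount" (4x4, takes a point from camera to tool coordinates, whose origin is the TCP and whose axes are the tool frame's). Camera axes: x right, y down, z forward; pixel columns grow to the right and rows downward; lengths in m; the calibration is good to about 2 mm. A picture is of the moment at which its call begins: read the wrist's pose just before it. calibration takes no time and is no camera call.
- arm.close_job(): hands the job in, once; it reports no verdict.
The state is a dict: "t": time; "q": joint angles; "qd": joint speeds; "effort": joint torques, N m; "position": TCP position; "eef_rot": TCP orientation; "wrist_force": force on the tool from outside, world axes, zero at the start; "torque": the same for the moment, N m; "grip_width": finger opening in m.
Only numpy, scipy, OpenCV 4.12 (cv2) and the standard library are available. Lean on these libraries where they do the work, as an engineer would, in place of code of your own. Each camera call takes 0.05 s, during which the arm holds its last target.

## Task

The red keeper arm with the black ball end bars the front of the small wooden spice rack. Using only the outside of the fingers, push the arm up past its balance point so that it swings over and stays raised by itself, then move the hand clear. Push gently, do not take the arm between the fingers, and leave the three spice containers in the rack standing where they are.

Things in the scene. Friction and masses are not known exactly. Their poses are not given: they have to be found in the camera images.
- rack: Fixed spice rack: wooden shelf board 115 x 205 mm, top 52 mm above the worktop, jar bay at the back, keeper arm along the front. Origin on the worktop, 45 mm from the board's back edge, 87 mm from its right end; x points to its back (away from the robot when not turned), y to its left, z up. Rest post (top 142 mm high) under the arm at x -50, y +30 mm. Position and yaw vary.
- pivot (a point): Pivot of the keeper arm, between two dark steel cheeks at the rack's left front: x -50, y +85 mm in the rack's frame, 110 mm above the worktop. The axis is level, along the rack's x: the arm swings in the upright plane along the rack's y, 40 mm in front of the jars. A steel counterweight (36 mm disc) sits on a short tail on the arm's other side.
- ball (a point): Centre of the black ball (diameter 30 mm) at the free end of the red arm, 160 mm from the pivot. Bar 12 mm wide, 10 mm thick. Lowered, the arm rises 35 degrees from the pivot towards the rack's right (-y), ball 202 mm above the worktop; fully raised it is 5 degrees beyond upright, ball 269 mm up. The point's y axis points along the bar to the pivot, its x along the hinge.
- keeper (a joint): Angle by which the keeper arm has been raised, rad: 0 lowered on its rest, 1.05 fully raised against its stop. The balance point lies at about 0.55; below it the arm falls back to 0 when let go, above it swings on to 1.05 by itself. A push of 0.3 to 1 N on the ball raises it; no spring, no catch.
- cinnamon: Loose spice jar with a green cap, 46 mm in diameter, 106 mm tall, origin at the centre of its underside, standing upright on the rack's board (52 mm above the worktop) at the right, x = +12, y = -53 mm in the rack's frame. Not to be disturbed.
- pepper: Loose spice jar with a dark brown cap, 44 mm in diameter, 105 mm tall, origin at the centre of its underside, standing in the middle of the rack's bay, x = +12, y = 0 mm. Not to be disturbed.
- sweetener: Loose small brown dropper bottle with a black top, 33 mm in diameter, 102 mm tall, origin at the centre of its underside, standing at the left of the rack's bay, x = +12, y = +48 mm. Not to be disturbed.

How it is judged:
By the outcome, as a careful person would: the job done as asked, in the order asked, and still so for the second after the job is handed in, with the robot touching nothing.
It also fails if it takes over 35 s, if anything falls off the work surface, if the arm or the gripper's body presses on something with over 40 N, if the wrist force passes 120 N, or if a joint passes its speed limit or range.

## Working session

There is one attempt and no reset: what is moved stays moved. The work goes in short steps, Python scripts to look and compute and a shell command to move; the robot and the scene stay as the last step left them, time stands still between calls to the robot, and variables do not carry over. Pictures are saved under pics/ and viewed, and the job is handed in when it is done.

```bash
mkdir -p pics; ls
python3 - <<'E'
from station import arm
import cv2,numpy as np
s=arm.state();print({k:np.round(v,3).tolist() for k,v in s.items()})
for n in("scene","side"):
    p,d=arm.get_image(n);cv2.imwrite(f"pics/{n}0.png",p[:,:,::-1]);np.save(f"pics/{n}0.npy",d)
    c=arm.calibration(n);print(n,c)
print(arm.calibration("wrist"))
E
```

```text
pics
{'t': 0.0, 'q': [-0.203, 0.259, 1.536, 0.0, 1.348, -0.203], 'qd': [-0.002, 0.0, -0.001, -0.002, -0.002, 0.0], 'effort': [0.0, -43.73, -28.4, 0.072, 0.041, -0.0], 'position': [0.549, 0.0, 0.178], 'eef_rot': [-0.5, 0.501, -0.499, 0.5], 'wrist_force': [0.004, 0.385, -0.731], 'torque': [0.022, -0.058, -0.063], 'grip_width': 0.093}
scene {'fov_y': 57.52803761811062, 'cx': 278.21583748517384, 'cy': 216.47936367262048, 'T': array([[ 0.68802722, -0.40989692,  0.59883476, -0.03171974],
       [-0.72559751, -0.40138405,  0.55892673, -0.47266191],
       [ 0.01126037, -0.81906982, -0.57358333,  0.62002328],
       [ 0.        ,  0.        ,  0.        ,  1.        ]])}
side {'fov_y': 51.366634729280634, 'cx': 277.34191669119355, 'cy': 210.5193503092166, 'T': array([[ 0.99696733,  0.06994963, -0.03410574,  0.49200798],
       [ 0.07718817, -0.83304377,  0.54779564, -0.48103865],
       [ 0.00990652, -0.54876692, -0.8359167 ,  0.84690141],
       [ 0.        ,  0.        ,  0.        ,  1.        ]])}
{'fov_y': 69.18981981439558, 'cx': 281.8225869803425, 'cy': 206.07104247594035, 'mount': array([[-7.47745810e-04,  9.70159016e-01,  2.42468399e-01,
        -6.63634351e-02],
       [ 1.26724796e-03, -2.42467353e-01,  9.70158738e-01,
        -2.04428659e-01],
       [ 9.99998917e-01,  1.03269972e-03, -1.04812809e-03,
        -4.33890826e-04],
       [ 0.00000000e+00,  0.00000000e+00,  0.00000000e+00,
         1.00000000e+00]])}
```

View pics/scene0.png

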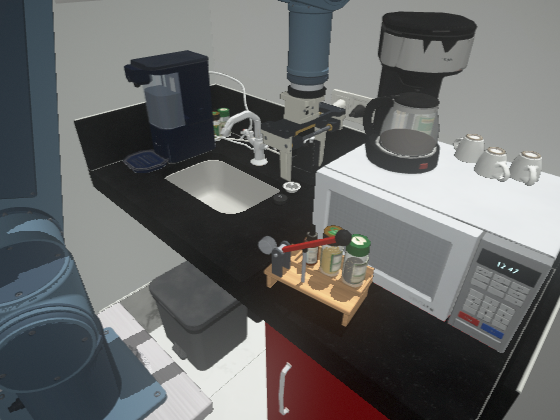

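View pics/side0.png

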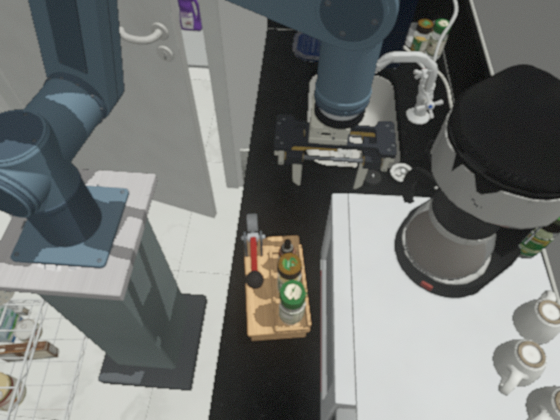

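```bash
cat > h.py <<'E'
import numpy as np
from station import arm
def ray(n,u,v):
    c=arm.calibration(n);f=210/np.tan(np.radians(c['fov_y']/2));return np.array([(u-c['cx'])/f,(v-c['cy'])/f,1]),c['T']
def px(n,u,v,d):
    r,T=ray(n,u,v);return T[:3,:3]@(r*d)+T[:3,3]
def atz(n,u,v,z):
    r,T=ray(n,u,v);w=T[:3,:3]@r;return T[:3,3]+w*(z-T[2,3])/w[2]
def proj(n,P):
    c=arm.calibration(n);f=210/np.tan(np.radians(c['fov_y']/2));q=c['T'][:3,:3].T@(np.array(P)-c['T'][:3,3]);return c['cx']+f*q[0]/q[2],c['cy']+f*q[1]/q[2]
E
python3 - <<'E'
import cv2
a=cv2.imread('pics/scene0.png')[215:335,245:395];cv2.imwrite('pics/sc1.png',cv2.resize(a,None,fx=5,fy=5,interpolation=2))
a=cv2.imread('pics/side0.png')[205:355,225:345];cv2.imwrite('pics/sd1.png',cv2.resize(a,None,fx=4,fy=4,interpolation=2))
E
```

```text
(no output)
```

View pics/sc1.png

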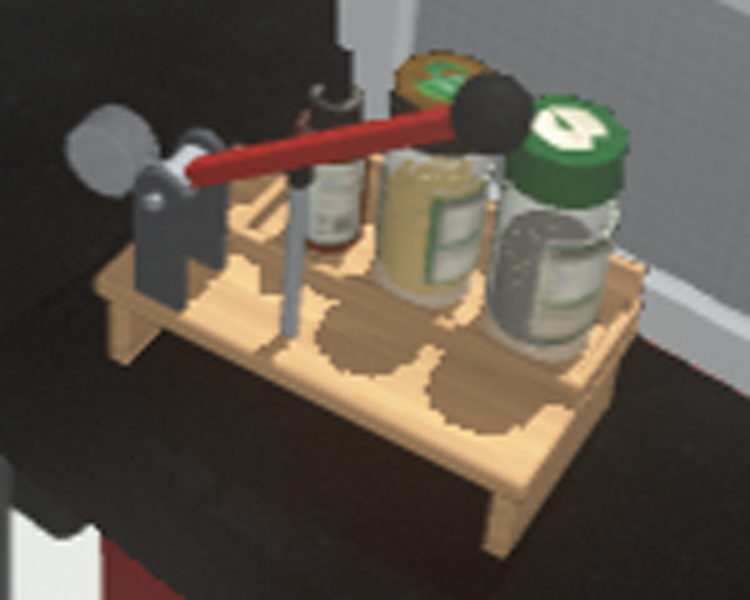

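View pics/sd1.png

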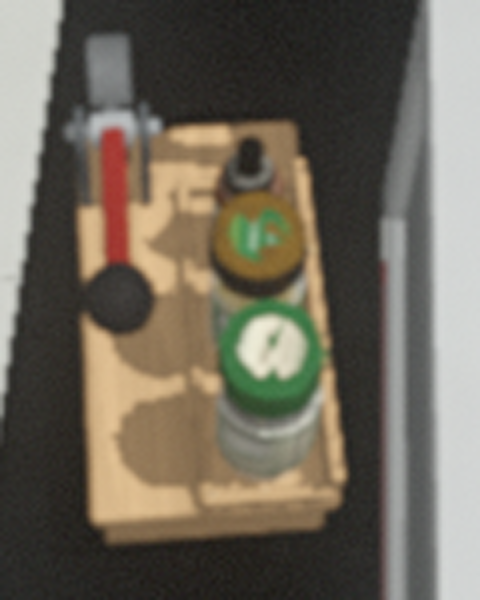

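Run:
```python
from h import *
from scipy.optimize import least_squares
np.set_printoptions(precision=4,suppress=True)
dS=np.load('pics/scene0.npy');dd=np.load('pics/side0.npy')
print(px('scene',343.6,237.6,dS[237,343]),px('side',254.5,279.25,dd[279,254]))
print('ball at .202',atz('scene',343.6,237.6,.202),atz('side',254.5,279.25,.202))
obs=[('scene',350,314,(-70,-87,52)),('scene',264,272,(-70,118,52)),('scene',374,268,(45,-87,52)),
('side',247,336.3,(-70,-87,52)),('side',299.3,235.5,(45,118,52)),('side',310.8,328.8,(45,-87,52)),
('scene',343.6,237.6,(-50,85-160*np.cos(np.radians(35)),202)),('side',254.5,279.25,(-50,85-160*np.cos(np.radians(35)),202))]
def W(p,l):
    c,s=np.cos(p[2]),np.sin(p[2]);l=np.array(l)/1000;return [p[0]+c*l[0]-s*l[1],p[1]+s*l[0]+c*l[1],l[2]]
def R(p): return np.concatenate([np.array(proj(n,W(p,l)))-[u,v] for n,u,v,l in obs])
r=least_squares(R,[.6,-.3,0],loss='soft_l1');print(r.x,np.degrees(r.x[2]),R(r.x).reshape(-1,2))
for k,l in dict(ball=obs[-1][3],piv=(-50,85,110),brd=(-70,-87,52)).items(): print(k,np.array(W(r.x,l)))
# nearby obstacles: microwave front
for u in (330,345): 
  for v in (200,250,300,350): print(u,v,px('side',u,v,dd[v,u]))
```

```text
[ 0.4289 -0.1986  0.2105] [ 0.4405 -0.1984  0.2148]
ball at .202 [ 0.4384 -0.193   0.202 ] [ 0.4394 -0.1927  0.202 ]
[ 0.4816 -0.1401  0.1601] 9.171554491623073 [[ 0.3151 -1.8839]
 [-0.3441 -2.1686]
 [-0.0386  9.4266]
 [ 0.6266 -1.1272]
 [-1.426  -1.0882]
 [-0.8949  1.4513]
 [ 0.6659 -0.1541]
 [ 0.0629  0.5178]]
ball [ 0.4396 -0.1936  0.202 ]
piv [ 0.4187 -0.0642  0.11  ]
brd [ 0.4264 -0.2372  0.052 ]
330 200 [ 0.5791  0.114  -0.0001]
330 250 [ 0.5663 -0.0938  0.1361]
330 300 [ 0.5687 -0.1861  0.124 ]
330 350 [ 0.5702 -0.2712  0.1188]
345 200 [ 0.5813 -0.0446  0.2287]
345 250 [ 0.5807 -0.1417  0.2277]
345 300 [ 0.5797 -0.2276  0.2302]
345 350 [ 0.5791 -0.3017  0.2304]
```

```bash
python3 -m jog '[0,-3,0,0,-40,0,0, 0,-3,0,0,-40,0,0, 0,-3.2,0,0,-40,0,0, 0,0,0,0,-40,0,0, 0,0,0,35,0,-15,0, 0,0,0,35,0,-21,0, 0,0,0,35,0,-21,0, 0,0,0,35,0,-21,0]'; python3 -m jog '[0,0,0,35,0,-21,0, 0,0,0,30,0,-21,0, 0,0,0,27,0,-19,0, 0,0,0,0,0,0,0, 0,0,0,0,0,0,0]'
python3 - <<'E'
from h import *
from scipy.spatial.transform import Rotation as Ro
s=arm.state();print(s['t'],s['position'],s['grip_width']);print(Ro.from_quat(s['eef_rot']).as_matrix().round(3))
E
```

```text
t: 1.1
position: [0.4946, -0.1516, 0.3385]
eef_rot: [0.539, -0.459, 0.458, -0.538]
wrist_force: [1.0, -0.3, 1.3]
grip_width: 0.0175
t: 1.72
position: [0.45, -0.2506, 0.3387]
eef_rot: [-0.538, 0.459, -0.458, 0.539]
wrist_force: [0.4, 0.8, 0.2]
grip_width: 0.0003
1.725 [ 0.45002339 -0.25061461  0.33868559] 0.0002553084233162532
[[ 0.16  -0.     0.987]
 [-0.987  0.001  0.16 ]
 [-0.001 -1.    -0.   ]]
```

```bash
python3 -m jog '[0,0,0,0,30,0,0, 0,0,0,0,30,0,0, 0,0,0,0,30,0,0, 0,0,0,0,30,0,0, 0,0,0,0,25,0,0, 0,0,0,0,15,0,0, 0,0,0,0,0,0,0]'
cat > look.py <<'E'
import sys,cv2
from h import *
k=sys.argv[1]
o=[]
for n,b in(("scene",(190,330,240,410)),("side",(180,330,200,350))):
    p,d=arm.get_image(n);np.save(f'pics/{n}{k}.npy',d);a=p[b[0]:b[1],b[2]:b[3],::-1];o.append(cv2.resize(a,(int(a.shape[1]*420/a.shape[0]*.8),336),interpolation=2))
cv2.imwrite(f'pics/L{k}.png',np.hstack(o));s=arm.state();print(s['t'],s['position'],s['wrist_force'])
E
python3 look.py 1
```

```text
t: 2.6
position: [0.4498, -0.2501, 0.1782]
eef_rot: [-0.539, 0.459, -0.457, 0.539]
wrist_force: [0.3, 0.2, 0.8]
grip_width: 0.0005
2.7 [ 0.45055818 -0.25122725  0.17982266] [ 0.14183053 -0.03599354 -0.20410826]
```

View pics/L1.png

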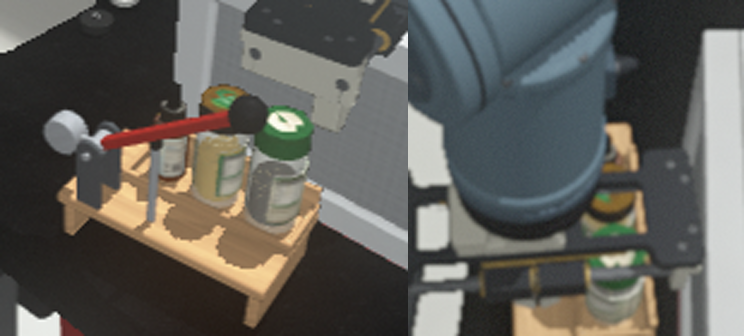

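Run:
```python
from h import *
import cv2
print(proj('scene',[.4505,-.251,.18]),proj('scene',[.4396,-.1936,.202]))
p,d=arm.get_image('scene');a=p[120:330,230:510,::-1];cv2.imwrite('pics/f.png',cv2.resize(a,(780,585)))
for u,v in((378,240),(372,225),(385,215),(350,212),(343,236)): print(u,v,px('scene',u,v,d[v,u]))
```

```text
(np.float64(373.6969921344182), np.float64(258.9185023715178)) (np.float64(344.2825960442283), np.float64(237.46210151301037))
378 240 [ 0.43584523 -0.25847337  0.23446725]
372 225 [ 0.36655391 -0.27724409  0.31066541]
385 215 [ 0.36146994 -0.29506695  0.33856697]
350 212 [ 0.36134567 -0.24335064  0.31861175]
343 236 [ 0.4293095  -0.19676842  0.21274424]
```

View pics/f.png

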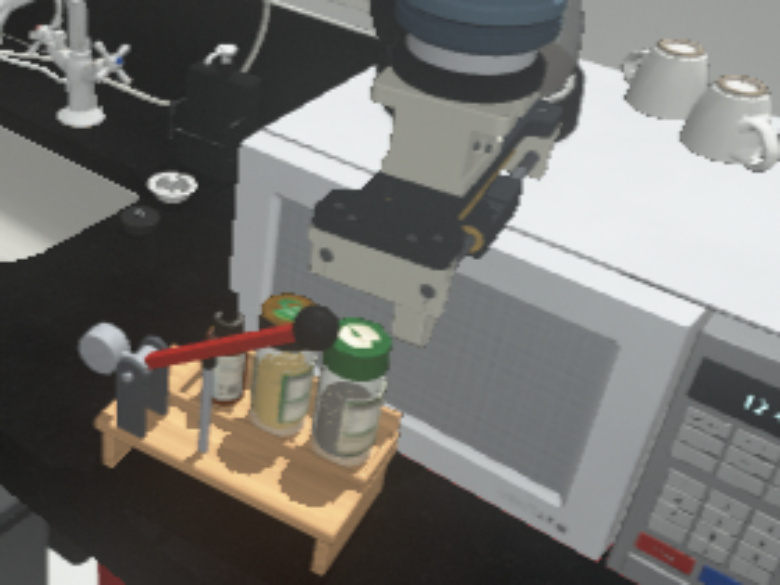

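Run:
```python
from h import *
import cv2
p,d=arm.get_image('scene')
np.set_printoptions(precision=3,suppress=True,linewidth=150)
for v in range(225,266,3): print(v,d[v,360:396:3])
for v in range(225,262,3): print(v,px('scene',377,v,d[v,377]))
a=p[200:275,330:420,::-1];cv2.imwrite('pics/g.png',cv2.resize(a,(720,600),interpolation=2))
w,_=arm.get_image('wrist');cv2.imwrite('pics/w.png',w[:,:,::-1])
d0=np.load('pics/scene0.npy')
print(proj('scene',[.596,0,.179]),proj('scene',[.503,0,.179]))
```

```text
225 [0.812 0.534 0.533 0.528 0.526 0.523 0.52  0.519 0.515 0.51  0.512 0.755]
228 [0.817 0.81  0.805 0.8   0.529 0.526 0.521 0.52  0.515 0.514 0.518 0.758]
231 [0.82  0.815 0.808 0.805 0.618 0.615 0.61  0.522 0.52  0.516 0.763 0.76 ]
234 [0.759 0.82  0.809 0.809 0.62  0.616 0.    0.612 0.62  0.773 0.767 0.765]
237 [0.75  0.75  0.752 0.81  0.624 0.623 0.617 0.617 0.631 0.777 0.77  0.766]
240 [0.744 0.745 0.745 0.744 0.63  0.626 0.618 0.618 0.636 0.781 0.777 0.77 ]
243 [0.736 0.736 0.736 0.736 0.811 0.809 0.632 0.625 0.789 0.784 0.776 0.772]
246 [0.73  0.728 0.729 0.737 0.815 0.808 0.803 0.798 0.791 0.787 0.781 0.776]
249 [0.727 0.726 0.729 0.739 0.822 0.814 0.804 0.799 0.794 0.786 0.784 0.78 ]
252 [0.73  0.732 0.734 0.748 0.822 0.816 0.81  0.802 0.798 0.794 0.787 0.78 ]
255 [0.735 0.737 0.74  0.831 0.823 0.818 0.815 0.809 0.802 0.    0.794 0.787]
258 [0.74  0.742 0.745 0.834 0.831 0.827 0.815 0.812 0.806 0.801 0.794 0.789]
261 [0.743 0.748 0.751 0.841 0.832 0.827 0.821 0.815 0.811 0.803 0.8   0.792]
264 [0.745 0.749 0.755 0.842 0.838 0.831 0.825 0.817 0.814 0.808 0.802 0.796]
225 [ 0.368 -0.284  0.313]
228 [ 0.37  -0.284  0.307]
231 [ 0.434 -0.255  0.252]
234 [ 0.435 -0.255  0.246]
237 [ 0.435 -0.256  0.24 ]
240 [ 0.436 -0.257  0.234]
243 [ 0.446 -0.253  0.219]
246 [ 0.568 -0.198  0.109]
249 [ 0.566 -0.201  0.104]
252 [ 0.569 -0.201  0.094]
255 [ 0.568 -0.202  0.087]
258 [ 0.569 -0.203  0.078]
261 [ 0.569 -0.205  0.071]
(np.float64(314.1819845629211), np.float64(179.7290303439523)) (np.float64(287.34092995706527), np.float64(194.70063876009556))
```

View pics/g.png

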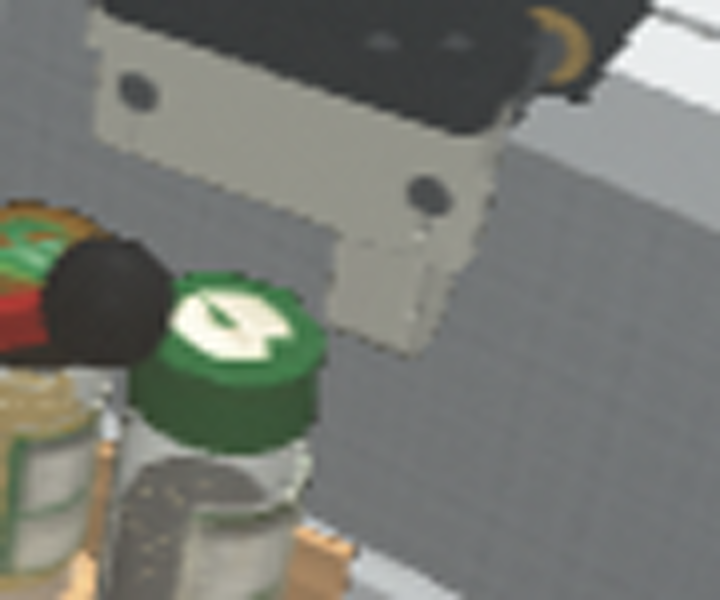

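View pics/w.png

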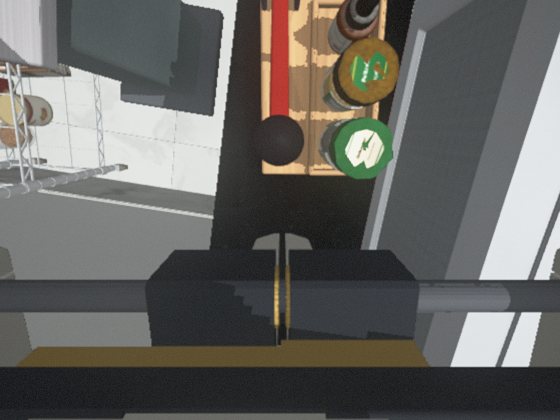

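```bash
python3 -m jog '[0,0,0,0,20,0,0, 0,0,0,0,20,0,0, 0,0,0,0,8,0,0, 0,0,0,0,0,0,0, 0,0,0,0,0,0,0]'
python3 look.py 2
python3 - <<'E'
from h import *
d=np.load('pics/scene2.npy')
np.set_printoptions(precision=3,suppress=True,linewidth=150)
for v in range(240,285,3): print(v,px('scene',377,v,d[v,377]),px('scene',372,v,d[v,372]))
E
```

```text
t: 3.48
position: [0.4504, -0.2517, 0.1319]
eef_rot: [0.539, -0.458, 0.459, -0.538]
wrist_force: [-0.1, -0.1, 0.6]
grip_width: 0.0003
3.575 [ 0.45034546 -0.25165367  0.13181098] [-0.57306961  0.87177713  0.08202741]
240 [ 0.362 -0.291  0.295] [ 0.36  -0.284  0.292]
243 [-0.032 -0.473  0.62 ] [ 0.361 -0.285  0.286]
246 [ 0.364 -0.292  0.283] [ 0.362 -0.285  0.281]
249 [ 0.368 -0.291  0.275] [ 0.368 -0.284  0.271]
252 [ 0.37  -0.291  0.268] [ 0.368 -0.285  0.266]
255 [ 0.372 -0.291  0.261] [ 0.368 -0.285  0.26 ]
258 [ 0.369 -0.293  0.259] [ 0.435 -0.255  0.194]
261 [ 0.439 -0.263  0.19 ] [ 0.433 -0.257  0.19 ]
264 [ 0.443 -0.262  0.18 ] [ 0.436 -0.257  0.181]
267 [ 0.568 -0.208  0.056] [ 0.536 -0.212  0.08 ]
270 [ 0.566 -0.21   0.05 ] [ 0.532 -0.215  0.076]
273 [ 0.562 -0.214  0.046] [ 0.533 -0.216  0.068]
276 [ 0.562 -0.215  0.038] [ 0.531 -0.218  0.062]
279 [ 0.562 -0.216  0.03 ] [ 0.532 -0.219  0.053]
282 [ 0.563 -0.218  0.022] [ 0.578 -0.2   -0.002]
```

View pics/L2.png

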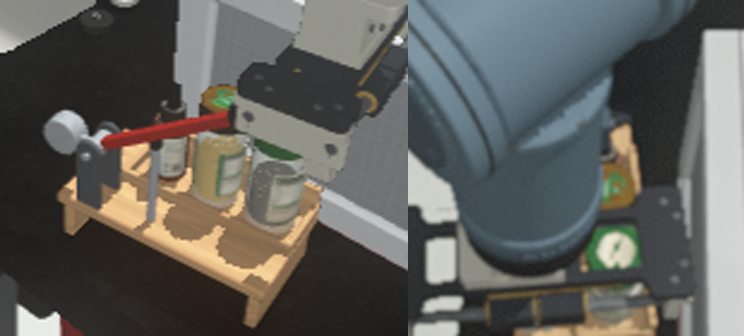

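```bash
python3 -m jog '[0,0,0,-10,0,0,0, 0,0,0,-10,0,0,0, 0,0,0,-7,0,0,0, 0,0,0,-3,0,0,0, 0,0,0,0,0,0,0]'
python3 look.py 3
```

```text
t: 4.2
position: [0.4451, -0.2214, 0.1311]
eef_rot: [0.539, -0.458, 0.458, -0.539]
wrist_force: [0.2, -0.3, 0.5]
grip_width: 0.0007
4.3 [ 0.44519991 -0.22176402  0.13100426] [-0.36091151  0.39747713  0.0152838 ]
```

View pics/L3.png

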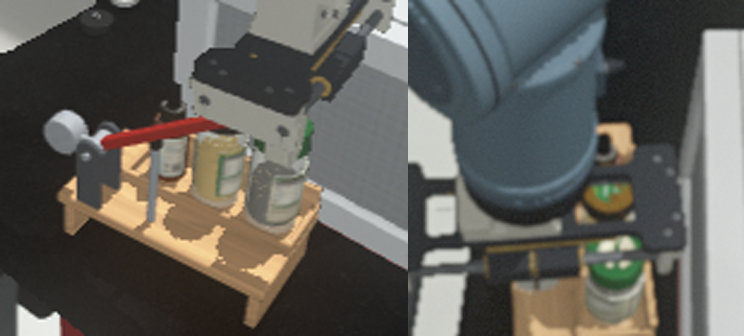

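```bash
python3 -m jog '[0,0,0,-3,0,0,0, 0,0,0,-3,0,0,0, 0,0,0,-3.5,-4.2,0,0, 0,0,0,-3.5,-4.2,0,0, 0,0,0,-3.6,-4.2,0,0, 0,0,0,-3.7,-4.2,0,0, 0,0,0,-3.7,-4.2,0,0, 0,0,0,0,0,0,0]'
python3 look.py 4
python3 - <<'E'
from h import *
import cv2
w,_=arm.get_image('wrist');cv2.imwrite('pics/w4.png',w[:,:,::-1])
E
```

```text
t: 5.3
position: [0.4417, -0.1979, 0.1527]
eef_rot: [-0.538, 0.458, -0.459, 0.539]
wrist_force: [0.5, -2.3, 2.3]
grip_width: 0.0006
5.4 [ 0.44145741 -0.19769858  0.15204323] [ 0.80589838 -2.53732566  1.61374732]
```

View pics/L4.png

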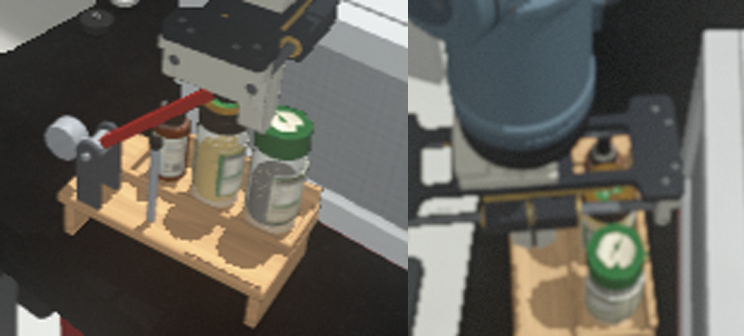

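View pics/w4.png

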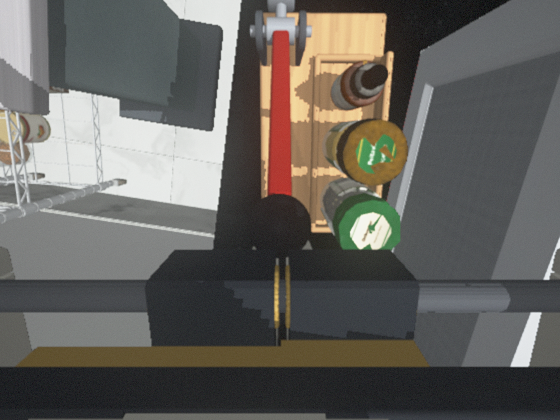

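The arm is rising ahead of the fingers: the wrist view shows the ball at about (280,222), against the finger face and centred on it. I'll continue along the arc.

```bash
python3 -m jog '[0,0,0,-4,-3.8,0,0, 0,0,0,-4.2,-3.6,0,0, 0,0,0,-4.2,-3.6,0,0, 0,0,0,-4.3,-3.5,0,0, 0,0,0,-4.4,-3.5,0,0, 0,0,0,-4.6,-3.1,0,0, 0,0,0,-4.7,-2.9,0,0, 0,0,0,-4.8,-2.7,0,0]'
python3 look.py 5
```

```text
t: 6.45
position: [0.4355, -0.1628, 0.1788]
eef_rot: [-0.538, 0.458, -0.458, 0.538]
wrist_force: [0.1, -0.1, 1.2]
grip_width: 0.0004
6.55 [ 0.43562998 -0.16263523  0.17895545] [-0.37409391 -0.83723576 -0.09681135]
```

View pics/L5.png

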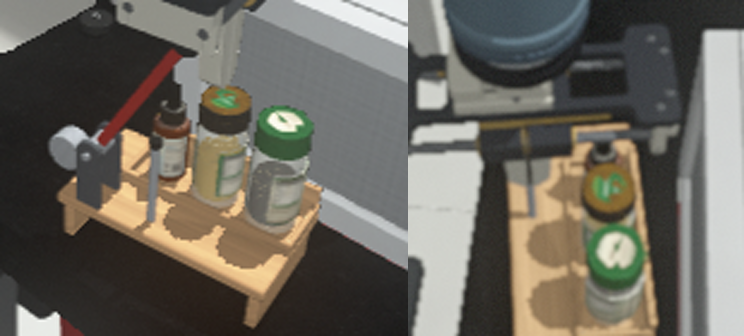

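```bash
python3 -m jog '[0,0,0,-4.8,-2.7,0,0, 0,0,0,-4.9,-2.6,0,0, 0,0,0,-5,-2.2,0,0, 0,0,0,-5,-2,0,0, 0,0,0,-5,-1.8,0,0]'
python3 look.py 6
```

```text
t: 7.18
position: [0.4316, -0.1384, 0.1901]
eef_rot: [-0.538, 0.458, -0.458, 0.539]
wrist_force: [0.5, -0.1, -0.2]
grip_width: 0.0004
7.275 [ 0.43164925 -0.13825981  0.19017336] [ 0.66669064 -0.51255383  0.86200917]
```

View pics/L6.png

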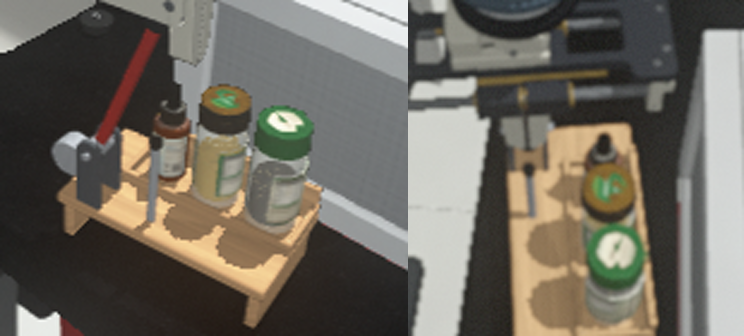

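```bash
python3 -m jog '[0,0,0,-4,-1.5,0,0, 0,0,0,-4,-1.3,0,0, 0,0,0,-3,-1,0,0, 0,0,0,0,0,0,0, 0,0,0,0,0,0,0]'
python3 look.py 7;python3 - <<'E'
from h import *
import cv2
w,_=arm.get_image('wrist');cv2.imwrite('pics/w7.png',w[:,:,::-1])
E
```

```text
t: 7.9
position: [0.4299, -0.128, 0.1937]
eef_rot: [0.539, -0.458, 0.458, -0.538]
wrist_force: [0.6, -0.1, -1.0]
grip_width: 0.0003
8.0 [ 0.42991636 -0.12799847  0.19371075] [ 0.97399804  0.43741281 -0.56486883]
```

View pics/L7.png

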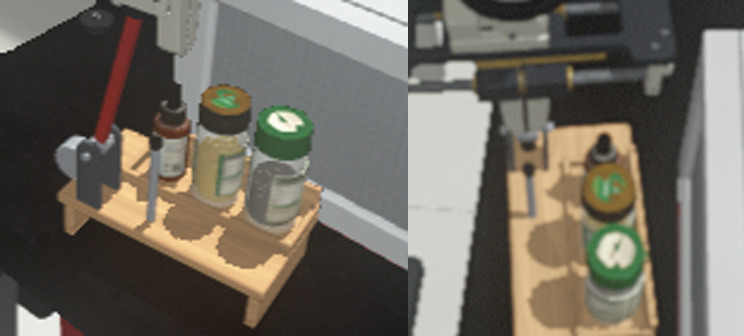

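View pics/w7.png

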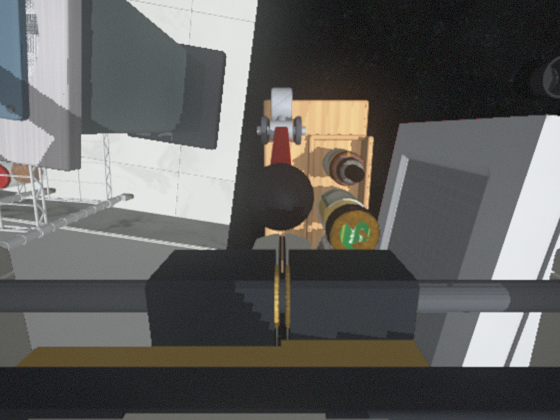

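```bash
python3 -m jog '[0,0,0,0,0,0,0, 0,0,0,0,0,0,0, 0,0,0,0,0,0,0, 0,0,0,0,0,0,0]'
python3 look.py 8
```

```text
t: 8.55
position: [0.4299, -0.1279, 0.1937]
eef_rot: [0.538, -0.458, 0.458, -0.538]
wrist_force: [0.5, 0.5, -0.2]
grip_width: 0.0003
8.65 [ 0.429927   -0.12792476  0.19374486] [-0.20131159  0.01432309 -0.22301725]
```

View pics/L8.png

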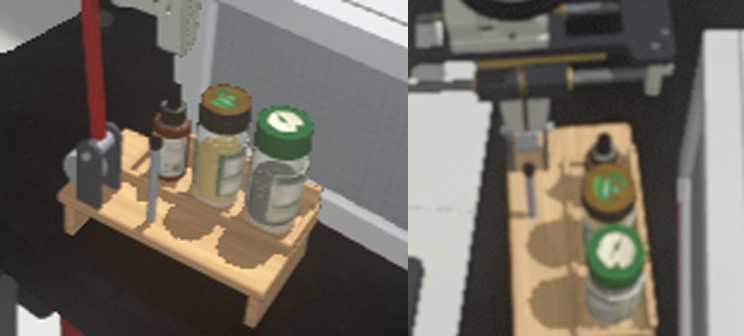

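It swung over without help. Next I'll back straight off to the right and then go up.

```bash
python3 -m jog '[0,0,0,10,0,0,0, 0,0,0,20,0,0,0, 0,0,0,25,0,0,0, 0,0,0,25,0,0,0, 0,0,0,15,-20,0,0, 0,0,0,0,-40,0,0, 0,0,0,0,-40,0,0, 0,0,0,0,-30,0,0]'; python3 -m jog '[0,0,0,0,0,0,0, 0,0,0,0,0,0,0, 0,0,0,0,0,0,0, 0,0,0,0,0,0,0]'
python3 - <<'E'
from h import *
import cv2
p,d=arm.get_image('scene');cv2.imwrite('pics/s9.png',cv2.resize(p[120:330,200:480,::-1],(780,585)))
p,d=arm.get_image('side');cv2.imwrite('pics/d9.png',p[:,:,::-1])
W=lambda a,b,z:proj('scene',[.4816+.9872*a-.1594*b,-.1401+.1594*a+.9872*b,z])
print(W(-.05,.099,.269),W(-.05,.085,.110))
E
```

```text
t: 9.65
position: [0.4454, -0.2234, 0.3255]
eef_rot: [0.538, -0.458, 0.459, -0.538]
wrist_force: [0.8, 0.0, 0.9]
grip_width: 0.0007
t: 10.15
position: [0.4448, -0.2215, 0.3227]
eef_rot: [0.539, -0.459, 0.458, -0.538]
wrist_force: [-0.6, 0.9, 0.4]
grip_width: 0.0007
(np.float64(277.11497202950716), np.float64(180.8624873541658)) (np.float64(281.96229910911194), np.float64(249.9431980126956))
```

View pics/s9.png

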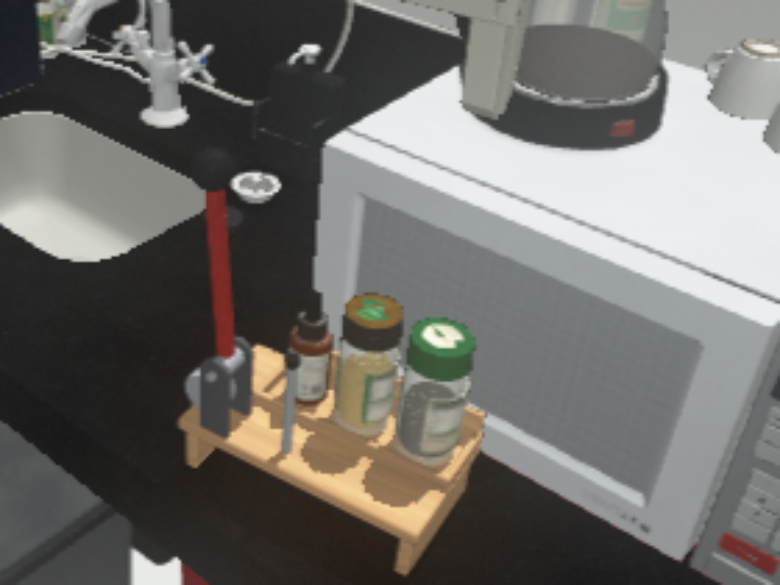

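View pics/d9.png

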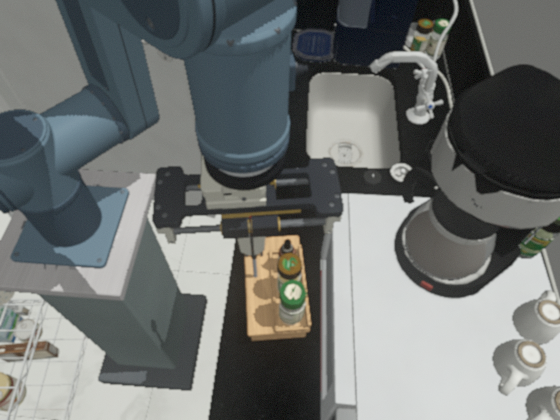

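The ball shows at pixel (276,181), against a predicted (277,181) for fully raised. The jars look unmoved and the hand is clear, so I'm handing it in.

```bash
python3 -c "
from station import arm
print(arm.close_job(),arm.state()['t'])"
```

```text
the job is handed in; nothing more can be done
the job is handed in; nothing more can be done
```

The keeper arm is up and stays raised by itself. I pushed the ball along its arc with the outside of the shut fingers to about 75–78°. It left the fingers and swung over on its own, and I then moved the hand back to the right and up.

**Last checks:**
- **Keeper arm:** the ball appeared at pixel (276,181) in the scene camera. The prediction for fully raised was (277,181).
- **Spice containers:** all three are upright and look to be where they started. I compared the pictures by eye and did not measure it.
- **Forces:** the highest wrist-force reading I saw was about 3 N. After the hand withdrew, the readings stayed around 1 N, about the same as the sensor noise.
- **Time:** about 10 s on the robot's clock.

**One disagreement:** in the pictures the fingertips ended about 45 mm above the reported TCP. I lowered the hand by about that much before pushing, and the ball met the finger face as planned.

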